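# Put the washed tumbler on its drying peg

## Robot

A 7-joint arm with a two-finger parallel gripper is mounted at the origin on the work surface. World frame = base frame: x ahead of the robot, y to its left, z up, the work surface at z = 0. Lengths are in m, angles in rad, forces in N, time in s.
With the tool pointing down it reaches from about 0.4 to 0.85 m from the base axis. Payload 10.4 kg.
Tool frame: the origin (TCP) lies between the finger pads; the fingertips stand 22 mm ahead of it and the grasp point (between the pads) lies 3 mm ahead of it (r.nose_length is the distance from the TCP to the fingertips, in m); z points along the fingers, y is the line along which they close (so a half turn about z gives the same grasp; the last joint's range is limited). The gripper opens to 87 mm and grips with 3 to 60 N. Pads are 19 mm wide; open, the fingers measure 117 mm over their backs; the gripper's body (75 mm by 190 mm) begins 51 mm behind the grasp point.
Start: joints at [-1.31, 0.332, -0.065, 1.46, 0.022, 1.35, -0.088], TCP at [0.175, 0.6, 0.245] pointing down, gripper open.
Joint ranges: [-2.6, 2.6], [-0.5, 2.12], [-1.47, 1.34], [0.16, 2.42], [-1.27, 4.41], [0.06, 2.06], [-2.6, 2.6]. Speed limits (rad/s): [2.22, 2.22, 2.79, 2.79, 3.14, 3.14, 3.14].

## Interface

Orientations are given as a unit quaternion [x, y, z, w].
In Python, from bench import readout, cams, r gives the robot as it stands. The module is installed in compiled form; this text tells all that it offers.
- The arm moves only by the tool step_arm, never from a script. Its argument "deltas" is a list that holds one entry, the list of rows, each a list of 7 numbers: the turn, a rotation vector about the tool's x, y, z in rad, then the shift along the tool's x, y, z in m, then the opening in per cent of the stroke, from 0 (shut) to 100 (fully open). A call has 1 to 20 rows; each row is the pose to reach, as a shift and turn from the pose commanded when the call began, along the tool's axes at that moment; what a row does not reach only later rows make up. A row lasts 1/8 s, in which the tool goes at most 62.5 mm and 10.7 degrees, less where a joint would pass 70% of its speed; a pose out of reach is approached as far as the arm can. A call with a gripper value outside its range is refused whole. The fingers move at their own pace and stop on an object; "squeeze" is the grip in N (left out, the last holds). Time passes only in rows, so rows that repeat a pose let the fingers close. It gives the time, the measured TCP pose, the force, the opening and the grip force at its end, in the units of the state.
- readout.read_state(): the state, without advancing time (a new reading comes with each control period).
- cams.camera(name): name is "side" or "top" or "wrist"; returns a dict with "img" (420x560x3 uint8, red, green, blue), "fx", "fy", "cx", "cy" (pixels), "origin" and "rotation" of the camera in the world; the wrist camera has in their place "T_tool_cam" (4x4, takes a point from camera to tool coordinates, whose origin is the TCP and whose axes are the flange's). Camera axes: x right, y up, looking along -z (the intrinsics and any distortion apply to the point x, -y, -z); pixel columns grow to the right and rows downward; lengths in m; the calibration is good to about 2 mm. A picture is of the moment at which its call begins: read the wrist's pose just before it. There is no depth.
- r.close_job(): hands the job in; it is judged then, once.
The state is a dict: "time": time; "joint_positions": joint angles; "joint_vel": joint speeds; "joint_torque": joint torques, N m; "ee_pos": TCP position; "eef_rot": TCP orientation; "ft_force": force on the tool from outside, world axes, zero at the start; "torque": the same for the moment, N m; "width": finger opening in m; "grip_force": force on a finger pad.
Only numpy, scipy, OpenCV 4.12 (cv2) and the standard library are available. Lean on these libraries where they do the work, as an engineer would, in place of code of your own. Each camera call takes 0.05 s, during which the arm holds its last target. There are 200 camera calls.

## Task

The washed aluminium tumbler is lying on its side in the wire drainer. Pick it up, turn it mouth down and lower it over the short drying peg until its rim is down on the peg's wooden base, then let go of it there, upside down and at rest. Do not use the tall peg and do not drop it on from above.

Things in the scene. Friction and masses are not known exactly. Their poses are not given: they have to be found in the camera images.
- tumbler: Plain straight cylindrical aluminium cup, no handle: 56 mm outside diameter, 95 mm tall, walls 3 mm, 55 to 115 g. Origin: centre of the outside of its closed bottom; z runs along its axis to the open mouth (rim at z = 95 mm). It starts lying on the wire drainer, mouth away from the robot and 15 degrees downhill, bottom end towards the robot, its sides free to grip from above.
- cradle: Small fixed steel wire drainer under the tumbler: two 8 mm rails 36 mm apart, 124 mm long, sloping down 15 degrees away from the robot, their tops 53 mm high at the near end and 20 mm at the far end; 44 mm wide in all. Origin: centre of its footprint at counter level; x along the rails to the low end, z up. The tumbler's axis passes about 60 mm above the origin.
- short_stand: The right drying stand, fixed: round wooden base, 110 mm diameter, 10 mm thick, with one upright 14 mm round peg at its centre rising 75 mm above the base (tip 85 mm above the counter). Origin: centre of the base's underside, z up. With the tumbler's rim on the base, its closed bottom is 105 mm above the counter; 18 mm of play around the peg.
- tall_stand: The wrong stand (for bottles), fixed: same wooden base, 110 mm diameter, and same 14 mm peg, but rising 135 mm above the base (tip 145 mm above the counter). Origin: centre of the base's underside, z up. It may stand left or right of the short one: keep clear of it.
Mind the look-alikes: they are no part of the job. What is shaped like the short_stand but yellow is not meant. Leave any blue look-alike of the tumbler alone.

How it is judged:
On the way:
1. the tumbler, still held, is mouth down over the short peg with its rim lowered to within 25 mm of the base (contact force between the fingers and tumbler above 0.5 N and angle between tumbler's own z axis and vertical above 2.967 rad and horizontal distance between tumbler and short_stand below 0.022 m and z of tumbler in the frame of short_stand below 0.13 m), for 0.1 s.
At the end, for the whole second after the job is handed in: The tumbler is released and at rest upside down on the short stand: its axis within 10 degrees of vertical with the mouth down, within 22 mm of the peg's axis, its rim on the base (closed bottom 100 to 110 mm above the stand's underside) (angle between tumbler's own z axis and vertical above 2.967 rad and horizontal distance between tumbler and short_stand below 0.022 m and z of tumbler in the frame of short_stand between 0.1 and 0.11 m and linear speed of tumbler below 0.03 m/s and contact force between the fingers and tumbler below 0.1 N); the robot touches nothing.
It also fails if it takes over 48 s, if anything falls off the work surface, if the arm or the gripper's body presses on something with over 40 N, if the wrist force passes 120 N, or if a joint passes its speed limit or range.

## Working session

There is one attempt and no reset: what is moved stays moved. The work goes in short steps, Python scripts to look and compute and a tool call to move; the robot and the scene stay as the last step left them, time stands still between calls to the robot, and variables do not carry over. Pictures are saved under pics/ and viewed, at most 11 in all, crops included, and the job is handed in when it is done.

Besides the shell and the picture viewer there is one more tool, called after ">>>" as a command line: name --argument value ..., lists and objects as JSON in quotes. step_arm: Moves the arm, as the interface text tells. Its arguments: {"type":"object","properties":{"deltas":{"type":"array"},"squeeze":{"type":"number"}},"required":["deltas"]}

```bash
mkdir -p pics; cat > h.py <<'E'
import numpy as np, cv2
from scipy.spatial.transform import Rotation as R
from bench import readout, cams, r
def ray(c,u,v,st=None):
    d=np.array([(u-c['cx'])/c['fx'],-(v-c['cy'])/c['fy'],-1.])
    if 'origin' in c: return np.array(c['origin']),np.array(c['rotation'])@d
    T=np.array(c['T_tool_cam']);W=R.from_quat(st['eef_rot']).as_matrix()
    return np.array(st['ee_pos'])+W@T[:3,3],W@T[:3,:3]@d
def plane(c,u,v,z,st=None):
    o,d=ray(c,u,v,st);return o+d*(z-o[2])/d[2]
E
python3 - <<'E'
from h import *
s=readout.read_state();print(s)
for n in ['side','top']:
    c=cams.camera(n);print({k:v for k,v in c.items() if k!='img'})
    cv2.imwrite(f'pics/{n}0.png',c['img'][:,:,::-1])
E
```

```text
{'time': 0.0, 'joint_positions': array([-1.30958362,  0.33283684, -0.06469861,  1.46093602,  0.02159641,
        1.34990012, -0.08852115]), 'joint_vel': array([-0.00252628,  0.00094709,  0.00086422, -0.00065631, -0.00068188,
       -0.0018832 , -0.00071476]), 'joint_torque': array([ 1.77066886e-04, -6.23243308e+01,  2.48804240e-02, -3.89903712e+01,
       -6.14194083e-02,  3.94167029e-02,  1.33797616e-04]), 'ee_pos': array([0.17491589, 0.59965533, 0.24377832]), 'eef_rot': array([ 1.41431705e-01,  9.89947773e-01, -6.89235372e-04, -6.71266999e-05]), 'ft_force': array([-0.79999055,  0.29316023,  0.03714504]), 'torque': array([-0.02160273, -0.02538235,  0.01858705]), 'grip_force': 0.0, 'width': 0.08685716956697279}
{'fx': 413.4923623144706, 'fy': 413.4923623144706, 'cx': 282.14777722336186, 'cy': 204.27848979601637, 'origin': array([ 0.05915356, -0.49960481,  0.48577237]), 'rotation': array([ 0.44119632, -0.16882412, -0.30845084,  0.82565265])}
{'fx': 450.39873910053103, 'fy': 450.39873910053103, 'cx': 268.74626337052547, 'cy': 208.65447710455928, 'origin': array([ 0.42031922, -0.01723445,  1.12142017]), 'rotation': array([-0.02040404,  0.01541219,  0.70891351, -0.70483173])}
```

View pics/top0.png

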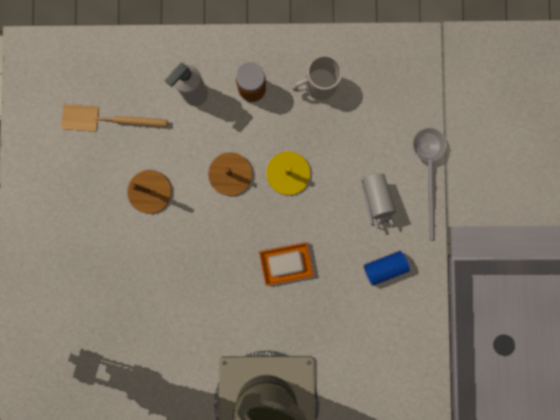

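View pics/side0.png

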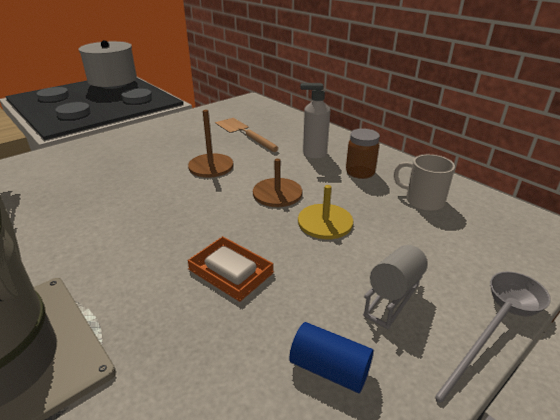

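Top view (base at the bottom, +x up, +y left): tall stand at (150,191), short brown stand at (230,174), yellow decoy at (289,173), aluminium tumbler on the drainer at (378,197), blue decoy at (387,268). In the side view the short peg's base is at (278,192) and the tumbler at (398,272).

```bash
sed -i "s/np.array(c\['rotation'\])@d/(R.from_quat(c['rotation']).as_matrix() if np.size(c['rotation'])==4 else np.array(c['rotation']))@d/" h.py
python3 - <<'E'
from h import *
c=cams.camera('top');im=c['img'];hsv=cv2.cvtColor(im,cv2.COLOR_RGB2HSV)
m=cv2.inRange(hsv,(5,120,50),(17,255,200))
for k in cv2.findContours(m,0,2)[0]:
    if cv2.contourArea(k)>400:
        (x,y),(a,b),t=cv2.fitEllipse(k);print('brown',x,y,a,b,plane(c,x,y,.01).round(4), 'dia',round(a/c['fx']*1.11,3))
# tumbler: bright-grey region in crop vs counter
cr=im[150:245,345:415]
big=cv2.resize(cr,None,fx=8,fy=6.3,interpolation=cv2.INTER_CUBIC)
big=cv2.resize(cr,None,fx=6,fy=6,interpolation=cv2.INTER_CUBIC)
s=cams.camera('side')['img'][225:325,345:445]
b2=cv2.resize(s,(370,570))[:570]
b2=cv2.resize(s,None,fx=3.7,fy=3.7,interpolation=cv2.INTER_CUBIC)
o=np.zeros((570,800,3),np.uint8);o[:570,:420]=big;o[:370,420:790]=b2
cv2.imwrite('pics/crop.png',o[:,:,::-1])
for n,cc in (('blue',(0,0)),):pass
E
```

```text
brown 286.0753173828125 263.7469787597656 40.540367126464844 59.7464485168457 [ 0.341  -0.0513  0.01  ] dia 0.1
brown 149.1461944580078 191.31272888183594 42.04372787475586 42.643985748291016 [0.5215 0.2869 0.01  ] dia 0.104
brown 229.98574829101562 173.75509643554688 41.90736770629883 42.438690185546875 [0.564  0.0862 0.01  ] dia 0.103
brown 79.45244598388672 117.84069061279297 26.456470489501953 41.27410888671875 [0.7072 0.4632 0.01  ] dia 0.065
```

View pics/crop.png

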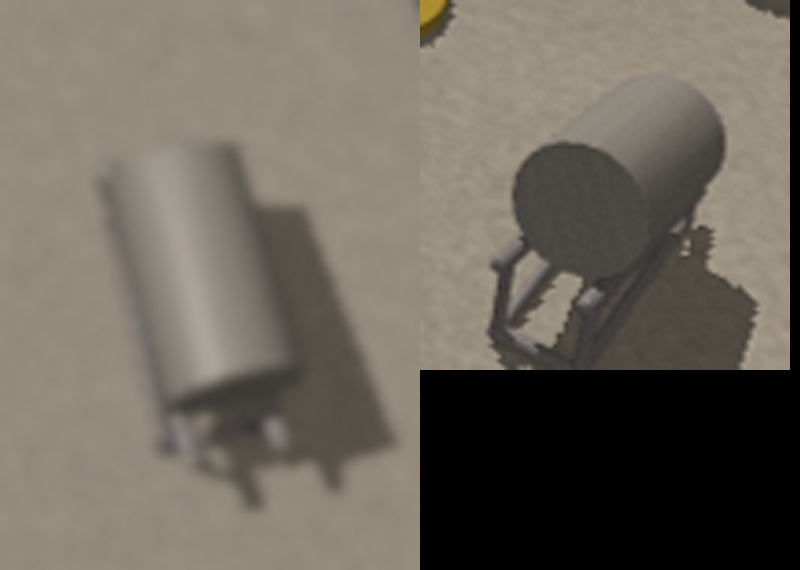

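The crop shows the tumbler's silhouette: far end midpoint at about (374.2,175), near (bottom) end at about (383.5,213.8) in the top image. The side view shows the closed disc facing the robot.

```bash
python3 - <<'E'
from h import *
c=cams.camera('top');s=cams.camera('side')
f=plane(c,374.2,175,.048);n=plane(c,383.5,213.8,.072)
print(f,n,np.linalg.norm(f-n),np.degrees(np.arctan2(f[1]-n[1],f[0]-n[0])))
# disc centre in side crop (584,210) -> two-view
o,d=ray(s,345+(580-420)/3.7,225+210/3.7);print('disc side ray at z .072',o+d*(.072-o[2])/d[2])
for u,v,z in((278,192,.01),(277.5,160,.085)):print(plane(s,u,v,z))
print(plane(c,228.5,172.5,.085))
E
```

```text
[ 0.55384615 -0.2624416   0.048     ] [ 0.45996567 -0.27698616  0.072     ] 0.0979851417112822 8.806613307714056
disc side ray at z .072 [ 0.45454193 -0.27945     0.072     ]
[0.55747901 0.0791064  0.01      ]
[0.56041446 0.08424053 0.085     ]
[0.55724846 0.08264149 0.085     ]
```

```bash
cat >> h.py <<'E'
def ori(tilt,d,ysgn):
    "tool z tilted `tilt` deg from straight down toward yaw d; y yaw = d+90*ysgn"
    t,a=np.radians([tilt,d]);z=np.array([np.sin(t)*np.cos(a),np.sin(t)*np.sin(a),-np.cos(t)])
    y=ysgn*np.array([-np.sin(a),np.cos(a),0]);return R.from_matrix(np.c_[np.cross(y,z),y,z])
def row(s,p,o,g):
    q=R.from_quat(s['eef_rot']);return np.r_[(q.inv()*o).as_rotvec(),q.inv().apply(np.array(p)-s['ee_pos']),g].round(3).tolist()
E
python3 - <<'E'
from h import *
s=readout.read_state()
G=np.array([.4866,-.2735,.064]);o=ori(25,9,-1);z=o.as_matrix()[:,2]
P=G-.123*z;print(P)
r0,a0=np.hypot(.175,.6),np.arctan2(.6,.175);r1,a1=np.hypot(*P[:2]),np.arctan2(P[1],P[0])
q0=R.from_quat(s['eef_rot']);dv=155/180*np.pi
for k in range(1,10):
    f=k/9;rr=r0+(r1-r0)*f;a=a0+(a1-a0)*f;zz=.27 if k<8 else [.23,P[2]][k-8]
    y=73.7+(-81-73.7)*f   # y yaw -> d=y+90
    print(row(s,[rr*np.cos(a),rr*np.sin(a),zz],ori(25*f,y+90,-1),100))
E
```

```text
[ 0.43525794 -0.28163178  0.17547586]
[-0.008, 0.048, 0.301, -0.126, -0.025, -0.026, 100.0]
[-0.03, 0.094, 0.6, -0.242, -0.074, -0.026, 100.0]
[-0.066, 0.136, 0.899, -0.343, -0.145, -0.026, 100.0]
[-0.117, 0.17, 1.197, -0.425, -0.234, -0.026, 100.0]
[-0.182, 0.195, 1.493, -0.486, -0.336, -0.026, 100.0]
[-0.262, 0.208, 1.786, -0.524, -0.445, -0.026, 100.0]
[-0.356, 0.204, 2.077, -0.538, -0.558, -0.025, 100.0]
[-0.464, 0.181, 2.363, -0.528, -0.669, 0.015, 100.0]
[-0.586, 0.132, 2.644, -0.497, -0.773, 0.069, 100.0]
```

>>> step_arm --deltas '[[[-0.008,0.048,0.301,-0.126,-0.025,-0.026,100],[-0.008,0.048,0.301,-0.126,-0.025,-0.026,100],[-0.03,0.094,0.6,-0.242,-0.074,-0.026,100],[-0.03,0.094,0.6,-0.242,-0.074,-0.026,100],[-0.066,0.136,0.899,-0.343,-0.145,-0.026,100],[-0.066,0.136,0.899,-0.343,-0.145,-0.026,100],[-0.117,0.17,1.197,-0.425,-0.234,-0.026,100],[-0.117,0.17,1.197,-0.425,-0.234,-0.026,100],[-0.182,0.195,1.493,-0.486,-0.336,-0.026,100],[-0.182,0.195,1.493,-0.486,-0.336,-0.026,100],[-0.262,0.208,1.786,-0.524,-0.445,-0.026,100],[-0.262,0.208,1.786,-0.524,-0.445,-0.026,100],[-0.356,0.204,2.077,-0.538,-0.558,-0.025,100],[-0.356,0.204,2.077,-0.538,-0.558,-0.025,100],[-0.464,0.181,2.363,-0.528,-0.669,0.015,100],[-0.464,0.181,2.363,-0.528,-0.669,0.015,100],[-0.586,0.132,2.644,-0.497,-0.773,0.069,100],[-0.586,0.132,2.644,-0.497,-0.773,0.069,100],[-0.586,0.132,2.644,-0.497,-0.773,0.069,100],[-0.586,0.132,2.644,-0.497,-0.773,0.069,100]]]'

```text
time: 2.8
ee_pos: [0.4361, -0.2808, 0.1759]
eef_rot: [0.973, 0.077, 0.216, -0.017]
ft_force: [1.2, 0.5, -0.3]
width: 0.0872
grip_force: 0.0
```

```bash
python3 - <<'E'
from h import *
s=readout.read_state();print(s['ee_pos'],R.from_quat(s['eef_rot']).as_matrix().round(3),s['joint_positions'].round(2))
c=cams.camera('wrist');print({k:v for k,v in c.items() if k!='img'})
cv2.imwrite('pics/w1.png',c['img'][:,:,::-1])
E
```

```text
[ 0.43612829 -0.28082174  0.17591367] [[ 0.895  0.158  0.418]
 [ 0.143 -0.988  0.067]
 [ 0.423 -0.001 -0.906]] [-0.21 -0.1   0.88  2.12 -0.34  0.81 -0.54]
{'fx': 371.3111413718872, 'fy': 371.3111413718872, 'cx': 287.88308556759256, 'cy': 208.56401174121018, 'T_tool_cam': array([[ 3.48066035e-05,  9.53501258e-01,  3.01389034e-01,
         8.38736685e-02],
       [ 9.99999837e-01, -2.04819576e-04,  5.32498226e-04,
        -1.08419264e-03],
       [ 5.69468102e-04,  3.01388966e-01, -9.53501110e-01,
        -1.40589952e-01],
       [ 0.00000000e+00,  0.00000000e+00,  0.00000000e+00,
         1.00000000e+00]])}
```

View pics/w1.png

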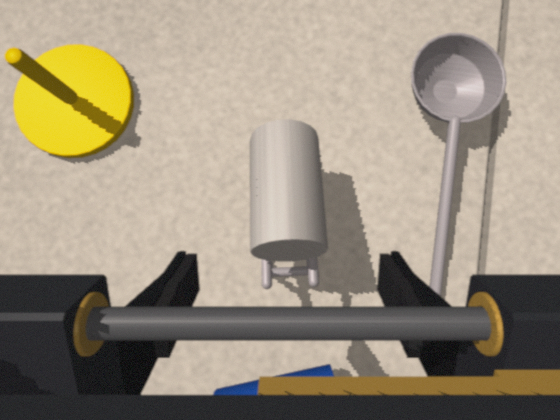

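The wrist view shows the tumbler upright in the image. The corners of the near (bottom) end are at (249,243) and (328,241). The far end corners are at (250,135) and (318,135). The blue decoy is only at the bottom edge (275,380).

```bash
python3 - <<'E'
from h import *
s=readout.read_state();c=cams.camera('wrist')
n=plane(c,288.5,242,.072,s);f=plane(c,284,135,.048,s)
w=np.linalg.norm(plane(c,249,243,.072,s)-plane(c,328,241,.072,s))
print(n,f,np.linalg.norm(f-n),w,np.degrees(np.arctan2(f[1]-n[1],f[0]-n[0])))
yaw=np.arctan2(f[1]-n[1],f[0]-n[0]);m=np.array([np.cos(.2618)*np.cos(yaw),np.cos(.2618)*np.sin(yaw),-np.sin(.2618)])
for nn in(n,):
  G=nn+.03*m;o=ori(25,np.degrees(yaw),-1);z=o.as_matrix()[:,2]
  for b in(.06,.003):print(row(s,G-b*z,o,100),G-b*z)
E
```

```text
[ 0.46358954 -0.27539175  0.072     ] [ 0.54945923 -0.25791858  0.048     ] 0.09085657130082878 0.05664856158347429 11.501783108686299
[0.017, -0.001, -0.038, 0.004, -0.001, 0.065, 100.0] [ 0.4671375  -0.27466979  0.11861388]
[0.017, -0.001, -0.038, 0.004, -0.002, 0.122, 100.0] [ 0.490743   -0.26986644  0.06695433]
```

>>> step_arm --deltas '[[[0.017,0,-0.038,0.004,-0.001,0.03,100],[0.017,0,-0.038,0.004,-0.001,0.065,100],[0.017,0,-0.038,0.004,-0.001,0.09,100],[0.017,0,-0.038,0.004,-0.002,0.11,100],[0.017,0,-0.038,0.004,-0.002,0.122,100],[0.017,0,-0.038,0.004,-0.002,0.122,100],[0.017,0,-0.038,0.004,-0.002,0.122,50],[0.017,0,-0.038,0.004,-0.002,0.122,30],[0.017,0,-0.038,0.004,-0.002,0.122,30],[0.017,0,-0.038,0.004,-0.002,0.122,30],[0.017,0,-0.038,0.004,-0.002,0.122,30],[0.017,0,-0.038,0.004,-0.002,0.122,30]]]' --squeeze 20

```text
time: 4.4
ee_pos: [0.4901, -0.2711, 0.067]
eef_rot: [0.971, 0.097, 0.216, -0.021]
ft_force: [1.2, -2.6, 3.1]
width: 0.0561
grip_force: 20.0
```

```bash
python3 - <<'E'
from h import *
s=readout.read_state();print(s['joint_positions'].round(2));q=R.from_quat(s['eef_rot'])
p=s['ee_pos']
for dz,rl in((.1,0),(.24,0),(.24,-30),(.24,-60)):
    print(row(s,p+[0,0,dz],q*R.from_rotvec([0,0,np.radians(rl)]),30))
E
```

```text
[-0.16  0.3   0.85  2.12 -0.9   0.71 -0.06]
[0.0, 0.0, 0.0, 0.042, 0.0, -0.091, 30.0]
[0.0, 0.0, 0.0, 0.102, 0.0, -0.217, 30.0]
[0.0, 0.0, -0.524, 0.102, 0.0, -0.217, 30.0]
[0.0, -0.0, -1.047, 0.102, 0.0, -0.217, 30.0]
```

>>> step_arm --deltas '[[[0,0,0,0.01,0,-0.022,30],[0,0,0,0.021,0,-0.045,30],[0,0,0,0.042,0,-0.091,30],[0,0,0,0.07,0,-0.15,30],[0,0,0,0.102,0,-0.217,30],[0,0,-0.15,0.102,0,-0.217,30],[0,0,-0.3,0.102,0,-0.217,30],[0,0,-0.45,0.102,0,-0.217,30],[0,0,-0.6,0.102,0,-0.217,30],[0,0,-0.6,0.102,0,-0.217,30]]]'

```text
time: 5.65
ee_pos: [0.4903, -0.2698, 0.3059]
eef_rot: [0.9, 0.38, 0.212, 0.042]
ft_force: [-0.1, -0.5, -0.6]
width: 0.0563
grip_force: 20.0
```

```bash
python3 - <<'E'
from h import *
s=readout.read_state();print(s['joint_positions'].round(2),s['ee_pos'],s['width'],s['grip_force']);
c=cams.camera('side');cv2.imwrite('pics/s2.png',c['img'][:,:,::-1])
E
```

```text
[-0.54 -0.21  1.03  1.86 -0.12  1.06 -0.22] [ 0.49025081 -0.26982955  0.30591438] 0.05631453777045624 20.005893848251617
```

View pics/s2.png

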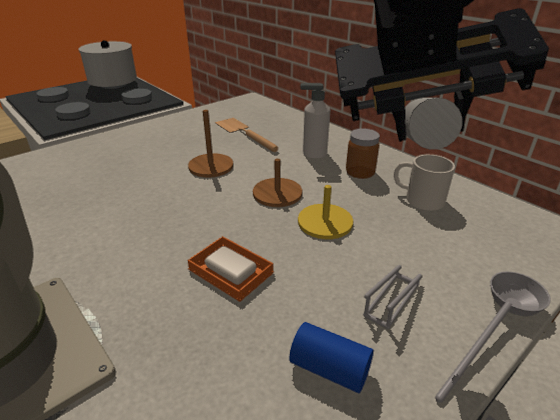

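The side view shows the tumbler held by the gripper at about (432,125), closed bottom facing the camera. The drainer is empty and the stands are undisturbed.

```bash
python3 - <<'E'
from h import *
s=readout.read_state();p0=s['ee_pos']
c=cams.camera('side');hsv=cv2.cvtColor(c['img'],cv2.COLOR_RGB2HSV)
m=cv2.inRange(hsv,(3,100,40),(17,255,210));m[:175]=0;m[:,:240]=0;m[215:]=0;m[:,310:]=0
k=max(cv2.findContours(m,0,2)[0],key=cv2.contourArea);x,y,w,h=cv2.boundingRect(k);print(x,y,w,h)
print('L,R edge mid',plane(c,x+w/2,y+h/2-1,.008))
ok=ori(50,9,1);z=ok.as_matrix()[:,2];T=np.array([.561,.084,.315])-.003*z;print(T)
for f in np.linspace(0,1,9)[1:]:
    o=ori(25+25*f,11.5-2.5*f,-1)*R.from_rotvec([0,0,np.radians(-34.4-145.6*f)])
    print(row(s,p0+(T-p0)*f,o,30))
E
```

```text
253 175 49 32
L,R edge mid [0.56416317 0.08856348 0.008     ]
[0.55873016 0.08364049 0.31692836]
[-0.04, 0.038, -0.318, 0.037, -0.025, 0.006, 30.0]
[-0.092, 0.064, -0.63, 0.073, -0.051, 0.012, 30.0]
[-0.154, 0.074, -0.942, 0.11, -0.076, 0.018, 30.0]
[-0.225, 0.066, -1.252, 0.147, -0.102, 0.024, 30.0]
[-0.301, 0.038, -1.56, 0.184, -0.127, 0.03, 30.0]
[-0.382, -0.014, -1.864, 0.22, -0.152, 0.036, 30.0]
[-0.462, -0.093, -2.165, 0.257, -0.178, 0.042, 30.0]
[-0.539, -0.202, -2.46, 0.294, -0.203, 0.048, 30.0]
```

>>> step_arm --deltas '[[[-0.04,0.038,-0.318,0.037,-0.025,0.006,30],[-0.04,0.038,-0.318,0.037,-0.025,0.006,30],[-0.092,0.064,-0.63,0.073,-0.051,0.012,30],[-0.092,0.064,-0.63,0.073,-0.051,0.012,30],[-0.154,0.074,-0.942,0.11,-0.076,0.018,30],[-0.154,0.074,-0.942,0.11,-0.076,0.018,30],[-0.225,0.066,-1.252,0.147,-0.102,0.024,30],[-0.225,0.066,-1.252,0.147,-0.102,0.024,30],[-0.301,0.038,-1.56,0.184,-0.127,0.03,30],[-0.301,0.038,-1.56,0.184,-0.127,0.03,30],[-0.382,-0.014,-1.864,0.22,-0.152,0.036,30],[-0.382,-0.014,-1.864,0.22,-0.152,0.036,30],[-0.462,-0.093,-2.165,0.257,-0.178,0.042,30],[-0.462,-0.093,-2.165,0.257,-0.178,0.042,30],[-0.539,-0.202,-2.46,0.294,-0.203,0.048,30],[-0.539,-0.202,-2.46,0.294,-0.203,0.048,30],[-0.539,-0.202,-2.46,0.294,-0.203,0.048,30],[-0.539,-0.202,-2.46,0.294,-0.203,0.048,30]]]'

```text
time: 8.0
ee_pos: [0.5584, 0.083, 0.3169]
eef_rot: [-0.07, 0.904, 0.034, 0.421]
ft_force: [-0.4, 0.8, -0.6]
width: 0.0563
grip_force: 20.0
```

```bash
python3 - <<'E'
from h import *
s=readout.read_state();print(s['joint_positions'].round(2),s['ee_pos'],s['width'],s['grip_force'],R.from_quat(s['eef_rot']).as_matrix().round(3))
c=cams.camera('side');cv2.imwrite('pics/s3.png',c['img'][:,:,::-1])
E
```

```text
[-0.66 -0.41  0.3   2.26  0.58  0.48  0.98] [0.55835643 0.08299829 0.31692255] 0.05630763557604219 20.00900653919416 [[-0.635 -0.155  0.757]
 [-0.099  0.988  0.12 ]
 [-0.766  0.001 -0.643]]
```

View pics/s3.png

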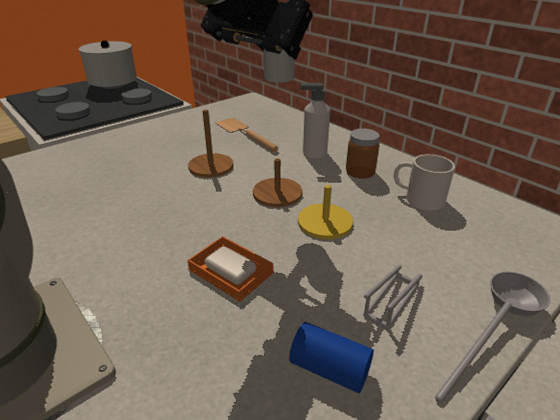

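The side view shows the tumbler mouth down at (279,65), straight above the short peg at (278,160). I'll lower it to just above the peg tip and check.

```bash
python3 - <<'E'
from h import *
s=readout.read_state();o=ori(50,9,1);z=o.as_matrix()[:,2]
for h in(.26,.21,.17): print(row(s,np.array([.563,.086,h])-.003*z,o,30))
E
```

```text
[0.0, 0.0, -0.001, 0.041, 0.002, 0.037, 30.0]
[0.0, 0.0, -0.001, 0.079, 0.002, 0.07, 30.0]
[0.0, 0.0, -0.001, 0.11, 0.002, 0.095, 30.0]
```

>>> step_arm --deltas '[[[0,0,0,0.02,0.002,0.018,30],[0,0,0,0.041,0.002,0.037,30],[0,0,0,0.06,0.002,0.054,30],[0,0,0,0.079,0.002,0.07,30],[0,0,0,0.095,0.002,0.083,30],[0,0,0,0.11,0.002,0.095,30],[0,0,0,0.11,0.002,0.095,30],[0,0,0,0.11,0.002,0.095,30]]]'

```text
time: 9.05
ee_pos: [0.5602, 0.085, 0.1712]
eef_rot: [-0.072, 0.903, 0.033, 0.421]
ft_force: [-0.3, -0.3, -0.2]
width: 0.0566
grip_force: 20.0
```

```bash
python3 - <<'E'
from h import *
s=readout.read_state();print(s['joint_positions'].round(2),s['ee_pos'],s['width'],s['grip_force'])
c=cams.camera('side');t=cams.camera('top')
o=np.zeros((480,800,3),np.uint8);o[:,:400]=cv2.resize(c['img'][95:215,230:330],(400,480),interpolation=cv2.INTER_CUBIC)
o[:400,400:]=cv2.resize(t['img'][120:220,180:280],(400,400),interpolation=cv2.INTER_CUBIC)
cv2.imwrite('pics/s4.png',o[:,:,::-1])
E
```

```text
[-0.17 -0.13 -0.11  2.41  1.68  0.09 -0.2 ] [0.56022935 0.0849701  0.17117628] 0.05657781714790585 20.009353663381262
```

View pics/s4.png

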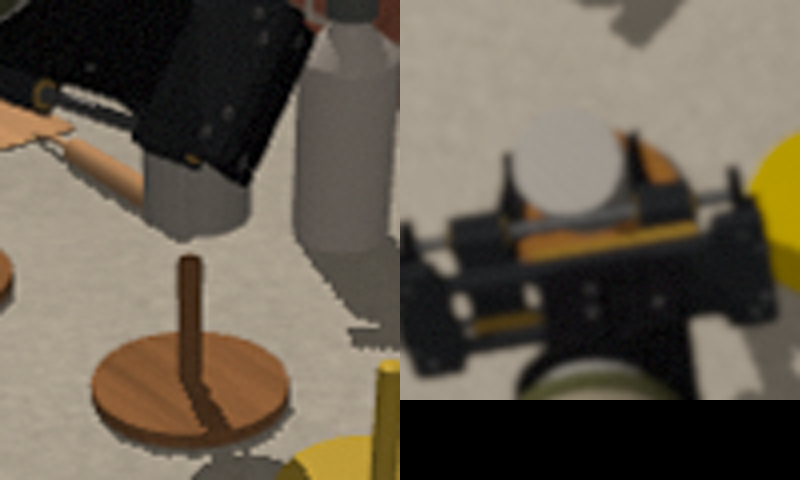

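Left (side view): the rim is centred at crop x≈196 just above the peg tip at x≈190, and the tumbler stands upright. Right (top view): the closed bottom is at about (221.8,160). Joints 4 and 6 are near their limits, so I'll yaw the tool about the tumbler's axis for room.

```bash
python3 - <<'E'
from h import *
s=readout.read_state();t=cams.camera('top')
print(plane(t,221.8,160,.20))
sc=cams.camera('side')
# rim lower midpoint and tip in side: along-ray comparisons
print(plane(sc,230+197/4,95+212/4,.105),plane(sc,230+190/4,95+257/4,.085))
G=np.array([.563,.086,.18])
for d in(18,27,36,45,54): 
    o=ori(50,d,1);print(d,row(s,G-.003*o.as_matrix()[:,2],o,30))
E
```

```text
[0.56805041 0.08535148 0.2       ]
[0.57335955 0.0937178  0.105     ] [0.56261504 0.0868047  0.085     ]
18 [-0.12, 0.001, -0.099, -0.008, -0.0, -0.006, 30.0]
27 [-0.241, 0.001, -0.2, -0.008, -0.0, -0.006, 30.0]
36 [-0.361, 0.001, -0.301, -0.008, -0.001, -0.006, 30.0]
45 [-0.481, 0.001, -0.402, -0.008, -0.001, -0.006, 30.0]
54 [-0.602, 0.0, -0.503, -0.008, -0.001, -0.006, 30.0]
```

>>> step_arm --deltas '[[[-0.12,0.001,-0.099,-0.008,0,-0.006,30],[-0.241,0.001,-0.2,-0.008,0,-0.006,30],[-0.361,0.001,-0.301,-0.008,-0.001,-0.006,30],[-0.481,0.001,-0.402,-0.008,-0.001,-0.006,30],[-0.602,0,-0.503,-0.008,-0.001,-0.006,30],[-0.602,0,-0.503,-0.008,-0.001,-0.006,30],[-0.602,0,-0.503,-0.008,-0.001,-0.006,30]]]'

```text
time: 10.12
ee_pos: [0.5653, 0.0727, 0.1959]
eef_rot: [-0.225, 0.873, 0.074, 0.426]
ft_force: [-1.0, -0.6, -0.5]
width: 0.0563
grip_force: 20.0
```

```bash
python3 - <<'E'
from h import *
s=readout.read_state();print(s['joint_positions'].round(2),s['ee_pos'],s['width'],s['grip_force'])
c=cams.camera('side');t=cams.camera('top')
o=np.zeros((480,800,3),np.uint8);o[:,:400]=cv2.resize(c['img'][95:215,230:330],(400,480),interpolation=cv2.INTER_CUBIC)
o[:400,400:]=cv2.resize(t['img'][120:220,180:280],(400,400),interpolation=cv2.INTER_CUBIC)
cv2.imwrite('pics/s5.png',o[:,:,::-1])
E
```

```text
[-1.17 -0.44  1.02  2.4   0.45  0.13  1.64] [0.56532564 0.07265655 0.19586223] 0.056290515130590434 20.009146844108727
```

View pics/s5.png

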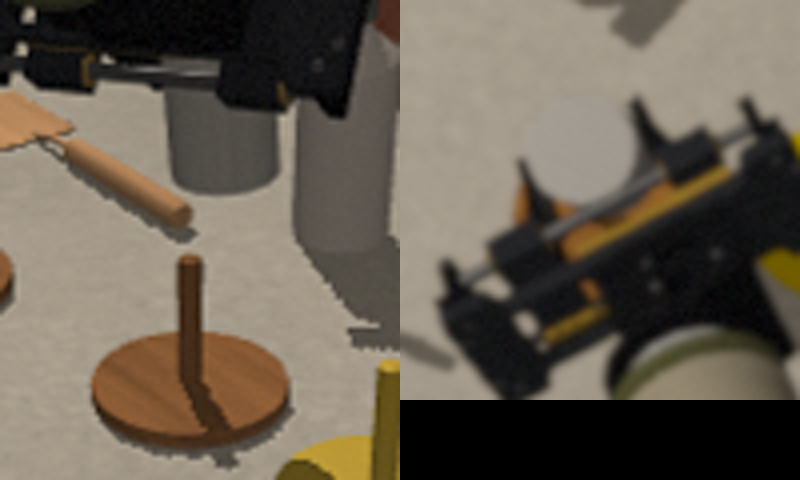

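Side view: the tumbler is mouth down, clear of the peg and about 15 mm high of its target. The move had not finished because the wrist was reconfiguring. I'll hold briefly to see whether it settles.

>>> step_arm --deltas '[[[0,0,0,0,0,0,30],[0,0,0,0,0,0,30],[0,0,0,0,0,0,30],[0,0,0,0,0,0,30]]]'

```text
time: 10.72
ee_pos: [0.5654, 0.0719, 0.1958]
eef_rot: [-0.224, 0.873, 0.073, 0.427]
ft_force: [-0.3, -0.4, -0.8]
width: 0.0564
grip_force: 20.0
```

```bash
python3 - <<'E'
from h import *
s=readout.read_state();z=R.from_quat(s['eef_rot']).as_matrix()[:,2];print(s['joint_positions'].round(2),s['ee_pos'],z,np.degrees(np.arctan2(z[1],z[0])))
G=[(.563,.086,.22,60),(.563,.086,.25,66),(.563,.086,.25,72),(.563,.086,.25,78),(.563,.086,.25,84),(.563,.086,.25,90)]
for *g,d in G:
    o=ori(50,d,1);print(d,row(s,np.array(g)-.003*o.as_matrix()[:,2],o,30))
E
```

```text
[-1.16 -0.44  1.02  2.4   0.46  0.13  1.62] [0.56542705 0.07190759 0.19582418] [ 0.71257394  0.31784582 -0.62546976] 24.039409277517297
60 [-0.485, 0.002, -0.317, -0.022, 0.011, -0.015, 30.0]
66 [-0.565, -0.002, -0.384, -0.046, 0.009, -0.034, 30.0]
72 [-0.645, -0.006, -0.451, -0.046, 0.008, -0.034, 30.0]
78 [-0.726, -0.009, -0.518, -0.046, 0.008, -0.033, 30.0]
84 [-0.806, -0.013, -0.585, -0.046, 0.008, -0.033, 30.0]
90 [-0.886, -0.017, -0.653, -0.046, 0.008, -0.033, 30.0]
```

The arm has stopped against joint limits at yaw 24°. I'll fit a simple kinematic model to the recorded states to pick a feasible yaw.

```bash
cat > kin.py <<'E'
import numpy as np, itertools
from scipy.optimize import least_squares
from scipy.spatial.transform import Rotation as R
D=[([-1.3096,.3328,-.0647,1.4609,.0216,1.3499,-.0885],[.1749,.5997,.2438],[.1414,.9899,-.0007,-.0001]),
([-.21,-.1,.88,2.12,-.34,.81,-.54],[.4361,-.2808,.1759],[.973,.077,.216,-.017]),
([-.16,.3,.85,2.12,-.9,.71,-.06],[.4901,-.2711,.067],[.971,.097,.216,-.021]),
([-.54,-.21,1.03,1.86,-.12,1.06,-.22],[.4903,-.2698,.3059],[.9,.38,.212,.042]),
([-.66,-.41,.3,2.26,.58,.48,.98],[.5584,.083,.3169],[-.07,.904,.034,.421]),
([-.17,-.13,-.11,2.41,1.68,.09,-.2],[.5602,.085,.1712],[-.072,.903,.033,.421]),
([-1.16,-.44,1.02,2.4,.46,.13,1.62],[.5654,.0719,.1958],[-.224,.873,.073,.427])]
def fk(q,P,sg):
    h,L1,L2,LT,a0,a1,a3,a6,psi=P;M=np.eye(3);p=np.array([0,0,h])
    E=lambda ax,t:R.from_euler(ax,t).as_matrix()
    M=M@E('z',sg[0]*q[0]);p=p+M@[a0,0,0]
    M=M@E('y',q[1])@E('z',sg[1]*q[2]);p=p+M@[a1,0,L1]
    M=M@E('y',q[3]);p=p+M@[a3,0,0];M=M@E('z',sg[2]*q[4]);p=p+M@[0,0,L2]
    M=M@E('y',q[5]);p=p+M@[a6,0,0];M=M@E('z',sg[3]*q[6]);p=p+M@[0,0,LT]
    return p,M@E('z',psi)
def res(P,sg):
    o=[]
    for q,p,e in D:
        a,M=fk(q,P,sg);o+=list((a-p)*3)+list((M-R.from_quat(e).as_matrix()).ravel()*.5)
    return o
def fit():
    b=None
    for sg in itertools.product([-1],[1,-1],[1,-1],[1,-1]):
        for psi in(-1.57,0,1.57,3.1):
            f=least_squares(res,[.33,.35,.35,.25,0,0,0,0,psi],args=(sg,))
            if b is None or f.cost<b[0].cost:b=(f,sg)
    return b
E
cat > plan.py <<'E'
from kin import *; from h import ori
f,sg=fit();P=f.x;print(f.cost,sg,P.round(3));np.save('P.npy',np.r_[P,sg])
lo=np.array([-2.6,-.5,-1.47,.16,-1.27,.06,-2.6]);hi=np.array([2.6,2.12,1.34,2.42,4.41,2.06,2.6])
rng=np.random.default_rng(0)
def ik(G,o,q0,w=0.):
    z=o.as_matrix()[:,2];T=np.array(G)-.003*z;mid=(lo+hi)/2
    def e(q):
        p,M=fk(q,P,sg);return np.r_[(p-T)*5,(M-o.as_matrix()).ravel(),w*(q-q0)]
    s=least_squares(e,np.clip(q0,lo+.02,hi-.02),bounds=(lo+.01,hi-.01),max_nfev=80);return s.x,np.linalg.norm(e(s.x)[:12])
if __name__=='__main__':
    for d in range(-180,180,30):
        b=None
        for k in range(12):
            q,c=ik((.563,.086,.078),ori(50,d,1),rng.uniform(lo,hi))
            m=np.min(np.r_[q-lo,hi-q])
            if b is None or (c>.01,c if c>.01 else -m)<b[0]:b=((c>.01,c if c>.01 else -m),q,c,m)
        print(d,round(b[2],3),round(b[3],2),b[1].round(2))
E
time python3 plan.py
```

```text
0.018583845238671407 (-1, -1, -1, -1) [ 0.292  0.45   0.535  0.323 -0.052  0.047  0.02   0.034  1.569]
-180 0.0 0.03 [-0.03  1.02 -0.14  0.96 -0.    2.03 -1.73]
-150 0.0 0.08 [-0.42  1.01  0.27  1.01  0.04  1.98 -1.22]
-120 0.0 0.33 [-0.9   1.    0.74  1.24 -0.01  1.73 -0.75]
-90 0.0 0.66 [-0.97  0.75  0.52  1.54  0.41  1.4  -0.66]
-60 0.0 0.54 [-0.79  0.49  0.17  1.88  0.9   1.11 -0.68]
-30 0.0 0.2 [-0.67  0.28  0.06  2.22  1.38  0.77 -0.69]
0 0.091 0.01 [-0.36  0.13 -0.01  2.41  2.12  0.36 -0.84]
30 0.0 0.01 [-0.17  0.18  0.32  2.39  4.4   0.57 -2.35]
60 0.0 0.12 [ 0.44  0.37 -0.11  2.08 -1.15  0.92 -2.47]
90 0.0 0.01 [ 0.88  0.67 -0.65  1.75 -0.48  1.16 -2.59]
120 0.0 0.36 [-0.08  0.8   0.34  1.4  -0.82  1.7  -2.16]
150 0.0 0.2 [ 0.45  1.03 -0.65  1.13  0.05  1.86 -2.25]
real	0m8.349s
user	0m8.782s
sys	0m0.068s
```

The model is good enough to guide the choice: yaw around -38° reaches the stand with joint margin and keeps the body clear of the tall peg. I'll raise the arm first.

>>> step_arm --deltas '[[[0,0,0,-0.023,0,-0.02,30],[0,0,0,-0.046,0,-0.039,30],[0,0,0,-0.069,0,-0.059,30],[0,0,0,-0.092,0,-0.078,30],[0,0,0,-0.092,0,-0.078,30],[0,0,0,-0.092,0,-0.078,30]]]'

```text
time: 11.48
ee_pos: [0.5589, 0.0772, 0.315]
eef_rot: [-0.224, 0.874, 0.072, 0.426]
ft_force: [0.2, -0.1, -1.0]
width: 0.0563
grip_force: 20.0
```

```bash
python3 - <<'E'
from h import *
s=readout.read_state();z=R.from_quat(s['eef_rot']).as_matrix()[:,2];print(s['joint_positions'].round(2),s['ee_pos'],z,np.degrees(np.arctan2(z[1],z[0])))
for d in(18,9,0,-10,-20,-29,-38):
    o=ori(50,d,1);print(d,row(s,np.array([.563,.086,.315])-.003*o.as_matrix()[:,2],o,30))
E
```

```text
[-0.83 -0.49  0.61  2.25  0.16  0.42  1.8 ] [0.55885071 0.07717369 0.31503577] [ 0.71188434  0.31746249 -0.62644893] 24.034325182886768
18 [0.081, 0.024, 0.15, -0.005, 0.006, 0.003, 30.0]
9 [0.202, 0.029, 0.249, -0.005, 0.007, 0.003, 30.0]
0 [0.324, 0.034, 0.348, -0.005, 0.007, 0.003, 30.0]
-10 [0.459, 0.04, 0.458, -0.006, 0.007, 0.003, 30.0]
-20 [0.595, 0.045, 0.568, -0.006, 0.008, 0.003, 30.0]
-29 [0.717, 0.049, 0.667, -0.006, 0.008, 0.003, 30.0]
-38 [0.84, 0.054, 0.765, -0.006, 0.008, 0.004, 30.0]
```

>>> step_arm --deltas '[[[0.081,0.024,0.15,-0.005,0.006,0.003,30],[0.202,0.029,0.249,-0.005,0.007,0.003,30],[0.324,0.034,0.348,-0.005,0.007,0.003,30],[0.324,0.034,0.348,-0.005,0.007,0.003,30],[0.459,0.04,0.458,-0.006,0.007,0.003,30],[0.459,0.04,0.458,-0.006,0.007,0.003,30],[0.595,0.045,0.568,-0.006,0.008,0.003,30],[0.595,0.045,0.568,-0.006,0.008,0.003,30],[0.717,0.049,0.667,-0.006,0.008,0.003,30],[0.717,0.049,0.667,-0.006,0.008,0.003,30],[0.84,0.054,0.765,-0.006,0.008,0.004,30],[0.84,0.054,0.765,-0.006,0.008,0.004,30],[0.84,0.054,0.765,-0.006,0.008,0.004,30],[0.84,0.054,0.765,-0.006,0.008,0.004,30]]]'

```text
time: 13.22
ee_pos: [0.5614, 0.0872, 0.318]
eef_rot: [0.294, 0.857, -0.137, 0.4]
ft_force: [-0.7, -0.2, -0.6]
width: 0.0559
grip_force: 20.0
```

```bash
python3 - <<'E'
from h import *
s=readout.read_state();z=R.from_quat(s['eef_rot']).as_matrix()[:,2];print(s['joint_positions'].round(2),s['ee_pos'],z,np.degrees(np.arctan2(z[1],z[0])))
o=ori(50,-38,1)
for h in(.26,.21,.175):print(row(s,np.array([.563,.086,h])-.003*o.as_matrix()[:,2],o,30))
E
```

```text
[ 0.02 -0.03 -0.7   1.96  0.93  1.15 -0.15] [0.56136472 0.08716657 0.31800496] [ 0.60550048 -0.47026592 -0.64204294] -37.834934775737004
[0.002, 0.001, 0.001, 0.043, 0.0, 0.036, 30.0]
[0.002, 0.001, 0.001, 0.082, 0.0, 0.068, 30.0]
[0.002, 0.001, 0.001, 0.108, 0.0, 0.09, 30.0]
```

Good joint margins. I'll lower to just above the tip and check.

>>> step_arm --deltas '[[[0,0,0,0.021,0,0.018,30],[0,0,0,0.043,0,0.036,30],[0,0,0,0.063,0,0.052,30],[0,0,0,0.082,0,0.068,30],[0,0,0,0.108,0,0.09,30],[0,0,0,0.108,0,0.09,30],[0,0,0,0.108,0,0.09,30]]]'

```text
time: 14.1
ee_pos: [0.5617, 0.0883, 0.1786]
eef_rot: [0.295, 0.857, -0.137, 0.4]
ft_force: [-0.1, -0.3, 0.2]
width: 0.0564
grip_force: 20.0
```

```bash
python3 - <<'E'
from h import *
s=readout.read_state();print(s['joint_positions'].round(2),s['ee_pos'],s['width'],s['grip_force'])
c=cams.camera('side');t=cams.camera('top')
o=np.zeros((480,800,3),np.uint8);o[:,:400]=cv2.resize(c['img'][95:215,230:330],(400,480),interpolation=cv2.INTER_CUBIC)
o[:400,400:]=cv2.resize(t['img'][120:220,180:280],(400,400),interpolation=cv2.INTER_CUBIC)
cv2.imwrite('pics/s6.png',o[:,:,::-1])
E
```

```text
[-0.03  0.19 -0.7   2.1   1.19  1.1  -0.51] [0.56171114 0.08834552 0.17861814] 0.05639415329137807 20.00902606931504
```

View pics/s6.png

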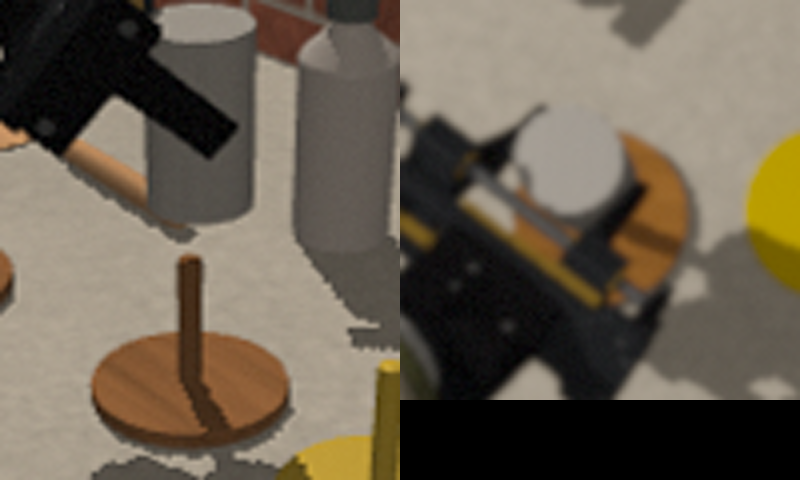

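Side view: the tumbler is vertical, with its closed bottom centred at crop (202,27) and rim centre about (202,203). The peg tip is at (190,257). Top view: the closed bottom is at about (222.8,160).

```bash
python3 - <<'E'
from h import *
s=readout.read_state();t=cams.camera('top');c=cams.camera('side')
def tri(a,b):
    (o1,d1),(o2,d2)=a,b;k=np.linalg.lstsq(np.c_[d1,-d2],o2-o1,rcond=None)[0]
    p,q=o1+k[0]*d1,o2+k[1]*d2;return (p+q)/2,np.linalg.norm(p-q)
B,g=tri(ray(t,180+171/4,160),ray(c,230+202/4,95+27/4));print(B,g)
rim=plane(c,230+202/4,95+203/4,B[2]-.095);print(rim,'tilt',np.degrees(np.linalg.norm(rim[:2]-B[:2])/.095))
print('grasp',s['ee_pos']+.003*R.from_quat(s['eef_rot']).as_matrix()[:,2])
o=ori(50,-38,1)
for h in(.14,.11,.085,.079,.075,.071):print(h,row(s,np.array([.560,.087,h])-.003*o.as_matrix()[:,2],o,30))
E
```

```text
[0.56647976 0.0824099  0.20938687] 0.00013594466856418677
[0.56953    0.08538726 0.11438687] tilt 2.570751928369886
grasp [0.56375897 0.08712108 0.17710411]
0.14 [0.002, 0.002, -0.002, 0.03, -0.003, 0.022, 30.0]
0.11 [0.002, 0.002, -0.002, 0.053, -0.003, 0.041, 30.0]
0.085 [0.002, 0.002, -0.002, 0.073, -0.003, 0.057, 30.0]
0.079 [0.002, 0.002, -0.002, 0.077, -0.003, 0.061, 30.0]
0.075 [0.002, 0.002, -0.002, 0.08, -0.003, 0.063, 30.0]
0.071 [0.002, 0.002, -0.002, 0.083, -0.003, 0.066, 30.0]
```

>>> step_arm --deltas '[[[0,0,0,0.015,-0.003,0.01,30],[0,0,0,0.03,-0.003,0.022,30],[0,0,0,0.042,-0.003,0.032,30],[0,0,0,0.053,-0.003,0.041,30],[0,0,0,0.064,-0.003,0.05,30],[0,0,0,0.073,-0.003,0.057,30],[0,0,0,0.077,-0.003,0.061,30],[0,0,0,0.077,-0.003,0.061,30],[0,0,0,0.077,-0.003,0.061,30]]]'

```text
time: 15.42
ee_pos: [0.5577, 0.0877, 0.0795]
eef_rot: [0.295, 0.857, -0.137, 0.4]
ft_force: [0.5, 0.6, -0.2]
width: 0.056
grip_force: 20.0
```

```bash
python3 - <<'E'
from h import *
s=readout.read_state();print(s['joint_positions'].round(2),s['ee_pos'],s['ft_force'])
c=cams.camera('side')
cv2.imwrite('pics/s7.png',cv2.resize(c['img'][95:245,150:350],None,fx=4,fy=4,interpolation=cv2.INTER_CUBIC)[:,:,::-1])
E
```

```text
[-0.09  0.4  -0.66  2.16  1.39  1.11 -0.78] [0.55765283 0.08773215 0.07947627] [ 0.45260643  0.569747   -0.16991896]
```

View pics/s7.png

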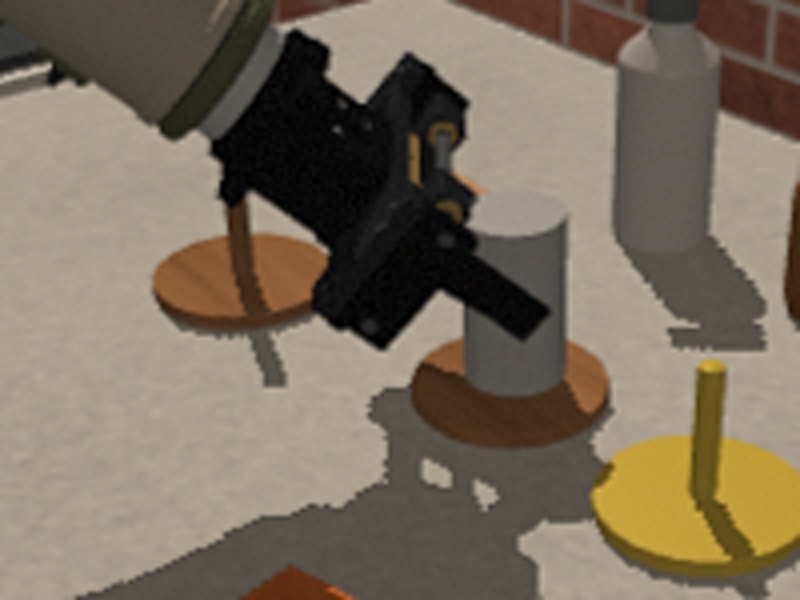

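The picture shows the tumbler over the short peg, its rim at (515,385) just above the base. The gripper is in front of the tall peg and no contact force shows. I'll lower it gently.

>>> step_arm --deltas '[[[0,0,0,0.0008,0,0.0007,30],[0,0,0,0.0015,0,0.0013,30],[0,0,0,0.0023,0,0.002,30],[0,0,0,0.003,0,0.0026,30],[0,0,0,0.003,0,0.0026,30],[0,0,0,0.003,0,0.0026,30]]]'

```text
time: 16.23
ee_pos: [0.5575, 0.0876, 0.0751]
eef_rot: [0.295, 0.857, -0.137, 0.4]
ft_force: [1.0, -0.3, -0.2]
width: 0.0562
grip_force: 20.0
```

>>> step_arm --deltas '[[[0,0,0,0.0008,0,0.0007,30],[0,0,0,0.0015,0,0.0013,30],[0,0,0,0.0015,0,0.0013,30],[0,0,0,0.0015,0,0.0013,30]]]'

```text
time: 16.73
ee_pos: [0.5575, 0.0876, 0.0731]
eef_rot: [0.295, 0.857, -0.137, 0.4]
ft_force: [0.2, 0.4, -1.1]
width: 0.0563
grip_force: 20.0
```

>>> step_arm --deltas '[[[0,0,0,0.0008,0,0.0007,30],[0,0,0,0.0008,0,0.0007,30],[0,0,0,0.0015,0,0.0013,30],[0,0,0,0.0015,0,0.0013,30],[0,0,0,0.0015,0,0.0013,30]]]'

```text
time: 17.35
ee_pos: [0.5577, 0.0875, 0.0714]
eef_rot: [0.295, 0.857, -0.137, 0.4]
ft_force: [1.3, -0.6, 2.3]
width: 0.0566
grip_force: 20.0
```

>>> step_arm --deltas '[[[0,0,0,0.0005,0,0.0004,30],[0,0,0,0.0005,0,0.0004,66],[0,0,0,0.0005,0,0.0004,68],[0,0,0,0.0005,0,0.0004,72],[0,0,0,0.0005,0,0.0004,80],[0,0,0,0.0005,0,0.0004,100],[0,0,0,0.0005,0,0.0004,100],[0,0,0,0.0005,0,0.0004,100],[0,0,0,0.0005,0,0.0004,100],[0,0,0,0,0,0,100]]]' --squeeze 5

```text
time: 18.6
ee_pos: [0.5575, 0.0875, 0.0711]
eef_rot: [0.295, 0.857, -0.137, 0.4]
ft_force: [0.1, -0.1, 0.4]
width: 0.0868
grip_force: 0.0
```

>>> step_arm --deltas '[[[0,0,0,0,0,-0.01,100],[0,0,0,0,0,-0.025,100],[0,0,0,0,0,-0.045,100],[0,0,0,0,0,-0.07,100],[0,0,0,0,0,-0.1,100],[0,0,0,0,0,-0.1,100],[0,0,0,0,0,-0.1,100]]]'

```text
time: 19.48
ee_pos: [0.4971, 0.1344, 0.1354]
eef_rot: [0.295, 0.857, -0.137, 0.4]
ft_force: [0.6, -0.1, -0.6]
width: 0.0871
grip_force: 0.0
```

```bash
python3 - <<'E'
from h import *
s=readout.read_state();print(s['ee_pos'],s['ft_force'],s['joint_vel'].round(3))
c=cams.camera('side');t=cams.camera('top')
o=np.zeros((480,800,3),np.uint8);o[:,:400]=cv2.resize(c['img'][95:215,230:330],(400,480),interpolation=cv2.INTER_CUBIC)
o[:400,400:]=cv2.resize(t['img'][120:220,180:280],(400,400),interpolation=cv2.INTER_CUBIC)
cv2.imwrite('pics/s8.png',o[:,:,::-1])
E
```

```text
[0.4971203  0.13442435 0.13538824] [ 0.62045222 -0.14421877 -0.57924908] [ 0.008  0.017  0.013  0.002  0.001 -0.001  0.   ]
```

View pics/s8.png

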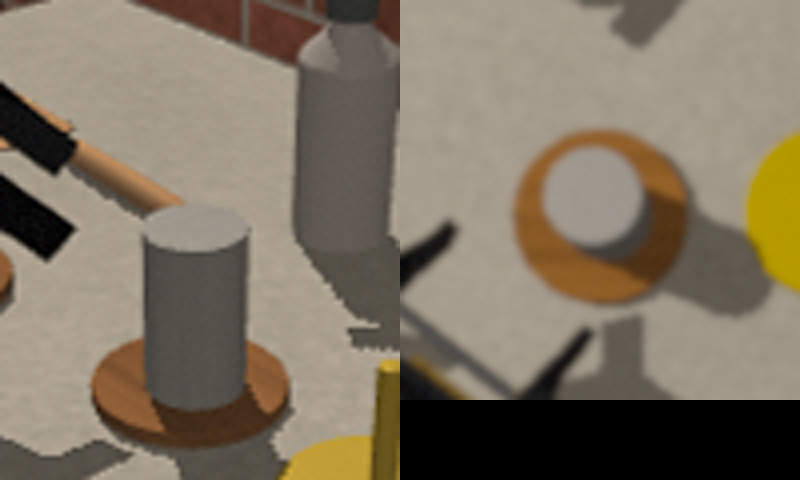

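Both views show the tumbler upright, mouth down on the short stand's base: side view rim at (195,395), top view closed bottom at (593,198) over the base at (601,216), the offset being perspective. The fingers are clear of it.

```bash
python3 -c "
from h import *
print(plane(cams.camera('top'),228.25,169.5,.105))
print(r.close_job())"
```

```text
[0.56145998 0.08127502 0.105     ]
the job is handed in; nothing more can be done
None
```

The tumbler is released, upside down over the short peg with its rim on the base, about 5 mm off the peg's axis by the last top-camera measurement; I handed the job in at about 20 s of the 48 s allowed, and no verdict was returned.

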